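# Load a connector sleeve into a sloping test jig and press the test plunger

### The job

Take the orange-headed connector sleeve out of the wooden kit block, slide it fully home into the close-fit sloping bore of the grey test jig, chamfered end first, and let go of it. Then press the jig's black spring plunger down to its stop, hold it there for a moment to take the test, and let it spring back up. Leave the other two sleeves in their pockets, and the red can and the white thread cone standing where they are.

Things in the scene. Friction and masses are not known exactly. Their poses are not given: they have to be found in the camera images.
- sleeve_head (a point): Orange sleeve, 64 mm long, 70 g: cylindrical orange head (26 mm dia, 36 long, the grip) on a metal shank (20 mm dia, 28 long) whose foot is chamfered over 4 mm. Origin: on the axis at mid-head, 18 mm above the shoulder (underside of the head) and 46 above the foot; z points foot to head. Starts upright in a kit pocket, hung by its shoulder on the block's top, this point 58 mm above the bench.
- sleeve_green_head (a point): The same point on the bystander sleeve with a green head (same shape and size), standing in another pocket of the block.
- sleeve_grey_head (a point): The same point on the bystander sleeve with a grey head (same shape and size), standing in the remaining pocket.
- kit: Fixed wooden kit block, 70 x 180 x 40 mm (x, y, z), origin at the centre of its underside. Three pockets 22 mm in diameter and 34 mm deep in a row along its y axis, at y = -60, 0 and +60 mm; each holds one sleeve, in any order.
- socket: Sloping deck of the fixed grey jig. Origin: centre of the bore mouth on the deck surface, 88 mm above the bench. z: bore axis, out of the deck, leaning 30 deg from vertical to the low edge, roughly towards the robot; x up the slope; y level. Deck spans x -50 to 50, y -50 to 140 mm. Bore 21.2 mm dia, 38 deep, orange ring round it. Sleeve fully home: shoulder on the deck, its head point at z 18 mm.
- plunger_top (a point): Middle of the top of the jig's plunger: a black round head 28 mm in diameter, 8 mm thick, on a 12 mm steel stem. When up it stands at x 0, y +90, z +24 mm in the deck's frame (socket); it moves straight down along the deck's -z. Nothing else stands on the deck.
- plunger (a joint): Travel of the spring plunger: 0 when up, 0.010 m when pressed to its stop. The spring needs about 3.6 N to start and 8.1 N at the stop, and lifts the plunger again when let go.
- can: Bystander: red closed can with a paper band, 52 mm in diameter, 150 mm tall, loose; origin at the centre of its underside.
- cone: Bystander: white plastic thread cone, 76 mm across its foot, 130 mm tall, loose; origin at the centre of its underside.
There are look-alikes about, which are no part of the job. Of the things that look like the part that bears socket, take the one that is farthest to the robot's left at the start.

How it is judged:
On the way, in this order (a step that is already met when the one before it is completed fails the run):
1. the orange sleeve is fully home in the sloping bore and let go (z of sleeve_head in the frame of socket between 0.012 and 0.0205 m and x of sleeve_head in the frame of socket between -0.005 and 0.005 m and y of sleeve_head in the frame of socket between -0.005 and 0.005 m and angle between the z axis of sleeve_head and the z axis of socket, either way round below 0.12 rad and contact force between the fingers and sleeve below 0.2 N), for 0.2 s.
2. the plunger is held at its stop (pressed at least 8.5 of 10 mm) with the sleeve home (all of step 1 and value of joint plunger above 0.0085 m), for 0.2 s.
At the end, for the whole second after the job is handed in: Orange sleeve in the bore, released, at rest: shoulder within 2.5 mm of the deck, head within 5 mm of the axis, parallel within 0.12 rad; plunger back up (within 2 mm); green and grey sleeves, can and cone upright (0.2 rad), within 20 mm of their starts (all of step 1 and value of joint plunger below 0.002 m and linear speed of sleeve below 0.02 m/s and distance of each of sleeve_green_head, sleeve_grey_head, can, cone from where it was at the start of the episode below 0.02 m and angle between each of sleeve_green_head, sleeve_grey_head, can, cone's own z axis and vertical below 0.2 rad); the robot touches nothing.
It fails at once if a bystander sleeve, the can or the cone was moved more than 30 mm or tipped more than 0.4 rad (distance of any of sleeve_green_head, sleeve_grey_head, can, cone from where it was at the start of the episode above 0.03 m or angle between any of sleeve_green_head, sleeve_grey_head, can, cone's own z axis and vertical above 0.4 rad).
It also fails if it takes over 51 s, if anything falls off the work surface, if the arm or the gripper's body presses on something with over 40 N, if the wrist force passes 120 N, or if a joint passes its speed limit or range.

### The arm

A 6-joint arm with a two-finger parallel gripper is mounted at the origin on the work surface. World frame = base frame: x ahead of the robot, y to its left, z up, the work surface at z = 0. Lengths are in m, angles in rad, forces in N, time in s.
With the tool pointing down it reaches from about 0.3 to 0.875 m from the base axis. Payload 6.4 kg.
Tool frame: the origin (TCP) lies between the finger pads; the fingertips stand tip_extent ahead of it and the grasp point (between the pads) lies 5 mm behind it (tip_extent is the distance from the TCP to the fingertips, in m); z points along the fingers, y is the direction in which the jaws open and shut (so a half turn about z gives the same grasp; the last joint's range is limited). The gripper opens to 85 mm and grips with 20 to 120 N. Pads are 22 mm wide; open, the fingers measure 114 mm over their backs; the gripper's body (76 mm by 85 mm) begins 54 mm behind the grasp point. The pads swing forward as they close: fully open they stand 13 mm farther back than shut.
Start: joints at [0.96, 0.181, 1.607, -0, 1.354, -0.206], TCP at [0.226, 0.529, 0.212] pointing down, gripper open.
Joint ranges: [-2.99, 2.99], [-0.89, 2.07], [0.3, 2.58], [-1.14, 4.28], [0, 2.63], [-3.12, 3.12]. Speed limits (rad/s): [2.57, 2.57, 3.01, 3.14, 3.14, 3.14].

### API

Orientations are given as a unit quaternion [w, x, y, z].
In Python, from bench import * gives the robot as it stands.
- The arm moves only by the shell command python3 -m jog 'ROWS'. ROWS is JSON, a list of rows, each a list of 3 entries, a list of its own where there are three numbers: the shift along the tool's x, y, z in mm, then the turn, a rotation vector about the tool's x, y, z in rad, then the opening, from 0 (shut) to 1 (fully open). A call has 1 to 20 rows; each row is the pose to reach, as a shift and turn from the pose measured when the call began, along the tool's axes at that moment; what a row does not reach only later rows make up. A row lasts 1/12 s, in which the tool goes at most 41.7 mm and 7.16 degrees, less where a joint would pass 70% of its speed; a pose out of reach is approached as far as the arm can. A call with a gripper value outside its range is refused whole. The fingers move at their own pace and stop on an object; the grip force is fixed at half the most. Time passes only in rows, so rows that repeat a pose let the fingers close. It gives the time, the measured TCP pose, the force and the opening at its end, in the units of the state.
- get_obs(): the state, without advancing time (a new reading comes with each control period).
- camera(name): name is "side" or "top"; returns (picture, depth): 400x640x3 uint8, red, green, blue; 400x640 float32, m along the optical axis (not along the pixel's ray), 0 where there is no reading.
- get_calibration(name): a dict with "fx", "fy", "cx", "cy" (pixels), "world_from_camera" (4x4, takes a point from camera to world coordinates). Camera axes: x right, y down, z forward; pixel columns grow to the right and rows downward; lengths in m; the calibration is good to about 2 mm. A picture is of the moment at which its call begins. get_calibration takes no time and is no camera call.
- hand_in(): hands the job in, once; it reports no verdict.
The state is a dict: "time_s": time; "q": joint angles; "dq": joint speeds; "joint_efforts": joint torques, N m; "eef_pos": TCP position; "eef_rot": TCP orientation; "wrist_force": force on the tool from outside, world axes, zero at the start; "torque": the same for the moment, N m; "opening": opening from 0.0 (shut) to 1.0 (fully open).
Only numpy, scipy, OpenCV 4.12 (cv2) and the standard library are available. Lean on these libraries where they do the work, as an engineer would, in place of code of your own. Each camera call takes 0.05 s, during which the arm holds its last target.

## Working session

There is one attempt and no reset: what is moved stays moved. The work goes in short steps, Python scripts to look and compute and a shell command to move; the robot and the scene stay as the last step left them, time stands still between calls to the robot, and variables do not carry over. Pictures are saved under pics/ and viewed, and the job is handed in when it is done.

```bash
ls; mkdir -p pics
python3 - <<'E'
from bench import *
import cv2,numpy as np
for n in ("side","top"):
    p,d=camera(n); cv2.imwrite(f"pics/{n}0.png",p[:,:,::-1]); np.save(f"pics/{n}0.npy",d)
    print(n,get_calibration(n))
print(get_obs())
E
```

```text
pics
side {'fx': 488.0121201743025, 'fy': 488.0121201743025, 'cx': 324.7701460248598, 'cy': 198.12243920783325, 'world_from_camera': array([[ 8.81578294e-01, -3.53019689e-01,  3.13363704e-01,
         3.72185602e-02],
       [-4.72037044e-01, -6.60508979e-01,  5.83874060e-01,
        -8.65660451e-01],
       [ 8.60501135e-04, -6.62649974e-01, -7.48928749e-01,
         1.16522510e+00],
       [ 0.00000000e+00,  0.00000000e+00,  0.00000000e+00,
         1.00000000e+00]])}
top {'fx': 382.2054522098905, 'fy': 382.2054522098905, 'cx': 319.2317125099074, 'cy': 197.75002673376463, 'world_from_camera': array([[-0.00288366, -0.98319808,  0.1825191 ,  0.28107595],
       [-0.9997983 ,  0.00646243,  0.01901593, -0.03992405],
       [-0.01987594, -0.18242745, -0.9830184 ,  1.10259057],
       [ 0.        ,  0.        ,  0.        ,  1.        ]])}
{'time_s': 0.1, 'q': array([ 9.59691592e-01,  1.81471053e-01,  1.60786669e+00, -2.57225506e-05,
        1.35378557e+00, -2.06273958e-01]), 'dq': array([-0.00063252, -0.00162675, -0.00176647, -0.00059443,  0.00015961,
        0.0008806 ]), 'joint_efforts': array([ 4.27439300e-04, -4.45880127e+01, -3.52240312e+01, -2.14581278e-04,
        4.17116506e-03,  2.79077301e-05]), 'eef_pos': array([0.22615522, 0.52811155, 0.2111918 ]), 'eef_rot': array([-2.92624559e-04,  2.01033210e-01,  9.79584127e-01, -7.07290636e-04]), 'wrist_force': array([0.6098419 , 0.61267265, 0.12436689]), 'torque': array([0.03882143, 0.00444176, 0.02872478]), 'opening': 1.0002380129739565}
```

View pics/side0.png

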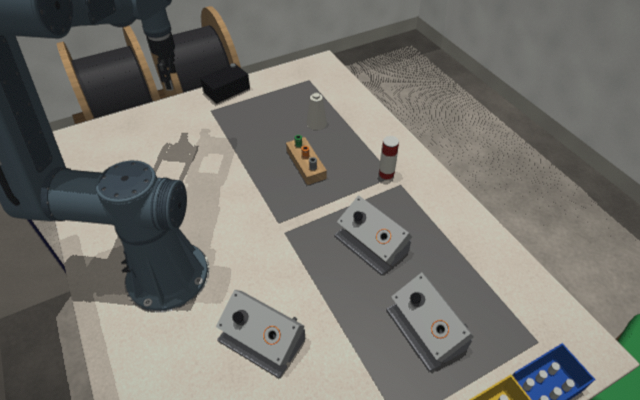

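View pics/top0.png

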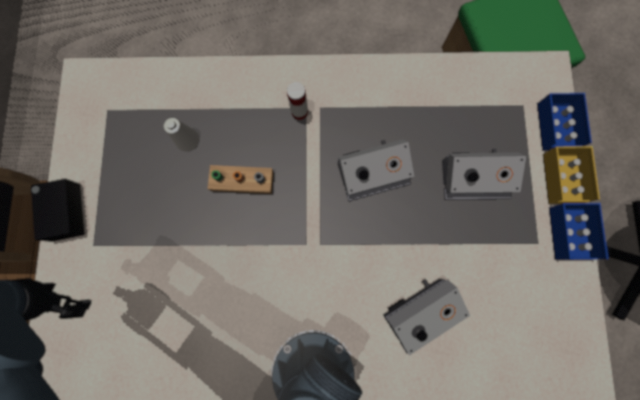

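The side view shows the kit at (306,160), with the orange head in the middle at (305,152). It also shows three jigs, at (373,235), (430,320) and (262,330). In the top view, image left is +y, so the jig farthest left is the one at (376,170): bore (393,164), plunger (362,174). The can is at (297,100), the cone at (173,128) and the kit at (240,179).

Run:
```python
import cv2
s=cv2.imread("pics/side0.png");t=cv2.imread("pics/top0.png")
a=cv2.resize(s[120:280,270:430],None,fx=3.7,fy=3.7,interpolation=cv2.INTER_CUBIC)
cv2.imwrite("pics/sc.png",a)
b=cv2.resize(t[80:210,160:420],None,fx=3,fy=3,interpolation=cv2.INTER_CUBIC)
cv2.imwrite("pics/tc.png",b)
```

```text
(no output)
```

View pics/sc.png

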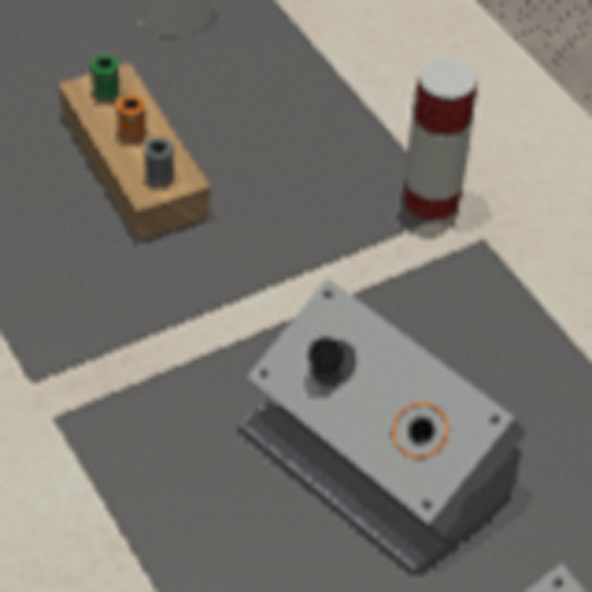

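View pics/tc.png

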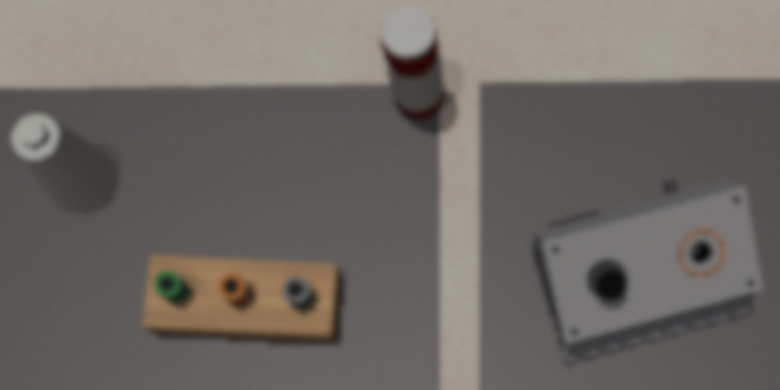

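```bash
cat > h.py <<'E'
import cv2,numpy as np
from bench import *
def ray(n,uv):
    c=get_calibration(n);T=np.array(c["world_from_camera"])
    d=np.array([(uv[0]-c["cx"])/c["fx"],(uv[1]-c["cy"])/c["fy"],1.0])
    return T[:3,3],T[:3,:3]@d
def onz(n,uv,z):
    o,d=ray(n,uv);return o+d*(z-o[2])/d[2]
def tri(a,b):
    o1,d1=ray("side",a);o2,d2=ray("top",b)
    d1=d1/np.linalg.norm(d1);d2=d2/np.linalg.norm(d2)
    A=np.c_[d1,-d2];s=np.linalg.lstsq(A,o2-o1,rcond=None)[0]
    p,q=o1+s[0]*d1,o2+s[1]*d2
    return (p+q)/2,np.linalg.norm(p-q)
def dep(n,uv,d):
    o,r=ray(n,uv);return o+r*d
E
python3 - <<'E'
from h import *
I={n:cv2.imread(f"pics/{n}0.png") for n in("side","top")}
D={n:np.load(f"pics/{n}0.npy") for n in I}
roi={"side":(330,190,415,275),"top":(330,135,420,205)}
ctr={"side":(384,236.5),"top":(393.5,164)}
for n in I:
    hsv=cv2.cvtColor(I[n],cv2.COLOR_BGR2HSV)
    x0,y0,x1,y1=roi[n]
    # deck
    g=cv2.cvtColor(I[n],cv2.COLOR_BGR2GRAY)
    print(n,"deck grey",g[int(ctr[n][1])+12,int(ctr[n][0])-14], hsv[int(ctr[n][1])+12,int(ctr[n][0])-14])
    th={"side":135,"top":105}[n]
    m=np.zeros_like(g);m[y0:y1,x0:x1]=((g>th)&(hsv[:,:,1]<25))[y0:y1,x0:x1]*255
    cs,_=cv2.findContours(m,cv2.RETR_EXTERNAL,cv2.CHAIN_APPROX_NONE)
    c=max(cs,key=cv2.contourArea);h=cv2.convexHull(c)
    for e in (3,4,5,6,8):
        a=cv2.approxPolyDP(h,e,True)
        if len(a)==4:break
    print(" area",cv2.contourArea(c),"quad",a[:,0].tolist())
    # colours
    for nm,lo,hi,r in (("ring",(3,60,90),(22,255,255),roi[n]),):
        k=cv2.inRange(hsv,lo,hi);z=np.zeros_like(k);z[r[1]:r[3],r[0]:r[2]]=k[r[1]:r[3],r[0]:r[2]]
        ys,xs=np.nonzero(z)
        if len(xs)>5:print(" ring",len(xs),cv2.fitEllipse(np.c_[xs,ys].astype(np.float32)))
    # depth plane on deck
    ys,xs=np.nonzero(cv2.erode(m,np.ones((3,3))))
    P=np.array([dep(n,(x,y),D[n][y,x]) for x,y in zip(xs,ys) if D[n][y,x]>0])
    for _ in range(5):
        q=P.mean(0);v=np.linalg.svd(P-q)[2][2];r=(P-q)@v;P=P[abs(r)<max(.004,2*r.std())]
    v*=np.sign(v[2]);print(" plane",len(P),q,v,"tilt",np.degrees(np.arccos(v[2])),"az",np.degrees(np.arctan2(v[1],v[0])),r.std())
E
```

```text
side deck grey 128 [ 45   4 129]
 area 2126.5 quad [[357, 195], [407, 232], [385, 260], [338, 222]]
 ring 64 ((383.1893005371094, 235.87989807128906), (14.158500671386719, 14.905289649963379), 40.34369659423828)
 plane 1121 [ 0.55444936 -0.18511488  0.08913847] [-0.48299417 -0.13104474  0.86576204] tilt 30.0301654890331 az -164.82009297367068 0.0020131960636349117
top deck grey 120 [  0   4 121]
 area 2223.0 quad [[408, 144], [412, 176], [349, 192], [342, 160]]
 ring 59 ((393.4343566894531, 163.8373565673828), (14.018978118896484, 15.149065971374512), 42.274227142333984)
 plane 1376 [ 0.55294063 -0.17875229  0.08805512] [-0.48427349 -0.13338445  0.86468941] tilt 30.152741238632967 az -164.60073598110657 0.001693582602554059
```

```bash
python3 - <<'E'
from h import *
I={n:cv2.imread(f"pics/{n}0.png") for n in("side","top")}
D={n:np.load(f"pics/{n}0.npy") for n in I}
S={"side":(383.19,235.88),"top":(393.43,163.84)}
p,e=tri(S["side"],S["top"]);print("bore tri",p,e,[onz(n,S[n],.088) for n in S])
q={"side":[(357,195),(407,232),(385,260),(338,222)],"top":[(342,160),(408,144),(412,176),(349,192)]}
C=[tri(a,b) for a,b in zip(q["side"],q["top"])]
for c in C:print(c)
C=np.array([c[0] for c in C])
print("edges",[np.linalg.norm(C[i]-C[i-1]) for i in range(4)])
yv=(C[0]-C[1])+(C[3]-C[2]);print("yaw of y",np.degrees(np.arctan2(yv[1],yv[0]))-90, "centre",C.mean(0))
az=np.radians(15.3)
x=np.array([np.cos(az)*np.cos(np.pi/6),np.sin(az)*np.cos(np.pi/6),.5]);y=np.array([-np.sin(az),np.cos(az),0]);z=np.cross(x,y)
print("bore from centre",C.mean(0)-45*1e-3*y, "plunger exp",p+.09*y+.024*z)
# heads, wood
R={"side":(280,125,330,190),"top":(200,155,280,205)}
rng={"green":((55,80,25),(85,255,255)),"orange":((5,170,90),(14,255,255)),"grey":((100,20,20),(125,110,140)),"wood":((10,60,110),(22,165,255))}
cen={}
for n in I:
    hsv=cv2.cvtColor(I[n],cv2.COLOR_BGR2HSV);r=R[n]
    for k,(lo,hi) in rng.items():
        m=cv2.inRange(hsv,lo,hi);w=np.zeros_like(m);w[r[1]:r[3],r[0]:r[2]]=m[r[1]:r[3],r[0]:r[2]]
        ys,xs=np.nonzero(w)
        if len(xs)==0:print(n,k,"none");continue
        d=D[n][ys,xs];P=np.array([dep(n,(a,b),c) for a,b,c in zip(xs,ys,d)])
        cen[n,k]=(xs.mean(),ys.mean())
        t=P[P[:,2]>np.percentile(P[:,2],60)]
        print(n,k,len(xs),cen[n,k],"bbox",xs.min(),xs.max(),ys.min(),ys.max(),"zmax",np.percentile(P[:,2],95))
        if k=="wood":
            rc=cv2.minAreaRect(np.c_[xs,ys].astype(np.float32));print(cv2.boxPoints(rc).tolist())
E
python3 - <<'E'
import cv2
t=cv2.imread("pics/top0.png")[160:200,200:280];s=cv2.imread("pics/side0.png")[125:190,280:335]
cv2.imwrite("pics/tc2.png",cv2.resize(t,None,fx=10,fy=10,interpolation=cv2.INTER_NEAREST))
cv2.imwrite("pics/sc2.png",cv2.resize(s,None,fx=9,fy=9,interpolation=cv2.INTER_NEAREST))
E
```

```text
bore tri [ 0.5636647  -0.22395626  0.0873237 ] 0.0020662953090398086 [array([ 0.56443623, -0.22443368,  0.088     ]), array([ 0.56244051, -0.22351795,  0.088     ])]
(array([ 0.5649134 , -0.08160758,  0.11684462]), np.float64(0.0025343576028527843))
(array([ 0.61191562, -0.2603043 ,  0.11601227]), np.float64(0.004972097869475553))
(array([ 0.53619799, -0.27930434,  0.06036179]), np.float64(0.00321657013108884))
(array([ 0.49054998, -0.10258255,  0.05856605]), np.float64(0.00019975549257927557))
edges [np.float64(0.09677943545844388), np.float64(0.1847766759790507), np.float64(0.09587041988787054), np.float64(0.18253097851496308)]
yaw of y 14.610665321414047 centre [ 0.55089425 -0.18094969  0.08794618]
bore from centre [ 0.56276853 -0.22435477  0.08794618] plunger exp [ 0.52834144 -0.14031257  0.10810831]
side green 60 (np.float64(298.01666666666665), np.float64(140.15)) bbox 295 301 135 146 zmax 0.0788703253742307
side orange 40 (np.float64(305.15), np.float64(150.7)) bbox 302 308 146 155 zmax 0.08001447526836393
side grey 2 (np.float64(311.5), np.float64(159.0)) bbox 311 312 159 159 zmax 0.0784018863264099Traceback (most recent call last):
  File "<stdin>", line 25, in <module>
  File "h.py", line 16, in dep
    o,r=ray(n,uv);return o+r*d
        ~~~^^^^^^
  File "h.py", line 4, in ray
    c=get_calibration(n);T=np.array(c["world_from_camera"])
ValueError: time passes only in moves, steps and waits
```

View pics/tc2.png

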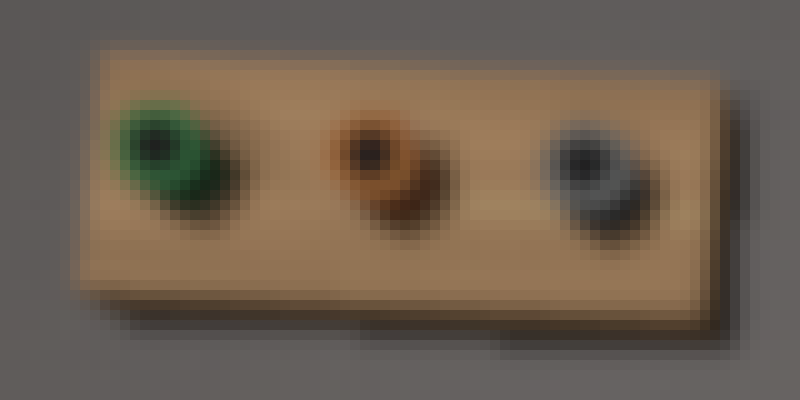

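View pics/sc2.png

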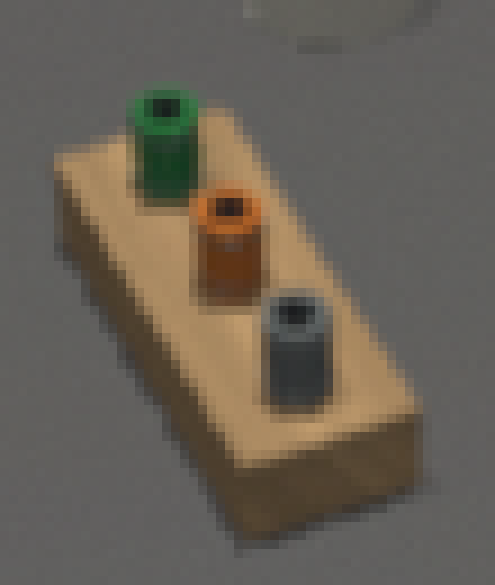

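```bash
sed -i 's/^def ray/_C={n:get_calibration(n) for n in ("side","top")}\ndef ray/; s/c=get_calibration(n);T/c=_C[n];T/' h.py
python3 - <<'E'
from h import *
t={"green":(215,173.8),"orange":(236.5,174.7),"grey":(258,175.8)}
s={"green":(297.8,136.4),"orange":(304.9,147.5),"grey":(312.3,159.4)}
P={}
for k in t:
    p,e=tri(s[k],t[k]);a,b=onz("side",s[k],.076),onz("top",t[k],.076);P[k]=(a+b)/2
    print(k,p.round(4),round(e,4),a.round(4),b.round(4))
d=P["green"]-P["grey"];print(np.linalg.norm(d),"kit yaw",np.degrees(np.arctan2(d[1],d[0]))-90,"mid",(P["green"]+P["grey"])/2)
# plunger, can, cone
print("can top",onz("top",(297,90),.15),"cone top",onz("top",(172,125),.13))
o=get_obs()
from scipy.spatial.transform import Rotation as R
q=o["eef_rot"];M=R.from_quat([q[1],q[2],q[3],q[0]]).as_matrix();print(M.round(3))
E
grep -n "" /dev/null; python3 -c "import bench;print([x for x in dir(bench) if x[0]!='_'])"
```

```text
green [0.5421 0.269  0.077 ] 0.0022 [0.5437 0.27   0.076 ] [0.5413 0.2696 0.076 ]
orange [0.5389 0.209  0.0768] 0.0017 [0.5402 0.2098 0.076 ] [0.5383 0.2094 0.076 ]
grey [0.5356 0.1495 0.075 ] 0.0015 [0.5359 0.1484 0.076 ] [0.5347 0.1495 0.076 ]
0.12102624481444714 kit yaw -3.4100022703937185 mid [0.53890047 0.20935507 0.076     ]
can top [0.75189396 0.03721958 0.15      ] cone top [0.66444529 0.37668714 0.13      ]
[[-0.919  0.394 -0.001]
 [ 0.394  0.919 -0.001]
 [ 0.    -0.002 -1.   ]]
['MotionError', 'camera', 'get_calibration', 'get_obs', 'hand_in', 'tip_extent']
```

```bash
cat >> h.py <<'E'
from scipy.spatial.transform import Rotation as R
def pose():
    o=get_obs();q=o["eef_rot"];return np.array(o["eef_pos"]),R.from_quat([q[1],q[2],q[3],q[0]]).as_matrix(),o
def go(p,M):
    a,B,o=pose()
    print("shift mm",(B.T@(np.array(p)-a)*1000).round(1),"turn",R.from_matrix(B.T@M).as_rotvec().round(4), "t",o["time_s"],"F",np.round(o["wrist_force"],1),"open",round(o["opening"],3),"q",np.round(o["q"],2))
def frame(y,z):
    y=np.array(y)/np.linalg.norm(y);z=np.array(z)/np.linalg.norm(z);return np.c_[np.cross(y,z),y,z]
k=np.radians(-3.4);KM=frame([np.cos(k),np.sin(k),0],[0,0,-1])
HEAD=np.array([.5391,.2095,.058])
az=np.radians(15.2);c3,s3=np.cos(np.pi/6),.5
SX=np.array([np.cos(az)*c3,np.sin(az)*c3,s3]);SY=np.array([-np.sin(az),np.cos(az),0]);SZ=np.cross(SX,SY)
BORE=np.array([.5632,-.2241,.088]);JM=frame(SX,-SZ)
E
python3 - <<'E'
from h import *
print(tip_extent,JM.round(3))
go(HEAD+[0,0,.10],KM)
E
```

```text
0.014 [[-0.262  0.836  0.483]
 [ 0.965  0.227  0.131]
 [ 0.     0.5   -0.866]]
shift mm [-413.2 -169.5   53.3] turn [-1.5000e-03  7.0000e-04  1.2253e+00] t 0.1 F [0.6 0.6 0.1] open 1.0 q [ 0.96  0.18  1.61 -0.    1.35 -0.21]
```

```bash
python3 -m jog '[[[-30,-12,4],[0,0,0.12],1],[[-68,-28,8],[0,0,0.24],1],[[-106,-43,13],[0,0,0.36],1],[[-144,-59,18],[0,0,0.48],1],[[-182,-75,23],[0,0,0.6],1],[[-220,-90,28],[0,0,0.72],1],[[-258,-106,33],[0,0,0.84],1],[[-296,-121,38],[0,0,0.96],1],[[-334,-137,43],[0,0,1.06],1],[[-372,-153,48],[0,0,1.15],1],[[-400,-164,52],[0,0,1.2],1],[[-413,-169.5,53],[0,0,1.225],1],[[-413,-169.5,53],[0,0,1.225],1],[[-413,-169.5,53],[0,0,1.225],1]]'
python3 - <<'E'
from h import *
go(HEAD+[0,0,.002],KM)
for n in ("side","top"):
    p,d=camera(n); cv2.imwrite(f"pics/{n}1.png",p[:,:,::-1]); np.save(f"pics/{n}1.npy",d)
s=cv2.imread("pics/side1.png")[80:190,250:380];t=cv2.imread("pics/top1.png")[130:210,190:300]
cv2.imwrite("pics/c1.png",np.hstack([cv2.resize(s,(400,338)),cv2.resize(t,(400,338))]))
E
```

```text
time_s: 1.27
eef_pos: [0.5385, 0.2094, 0.1578]
eef_rot: [-0.001, 0.728, 0.686, -0.001]
wrist_force: [-0.0, -0.1, 0.5]
opening: 0.999
shift mm [ 0.2  0.8 97.8] turn [-0.0024  0.0011 -0.0002] t 1.2667 F [-0.  -0.1  0.5] open 0.999 q [ 0.17  0.24  1.65 -0.    1.25  0.23]
```

View pics/c1.png

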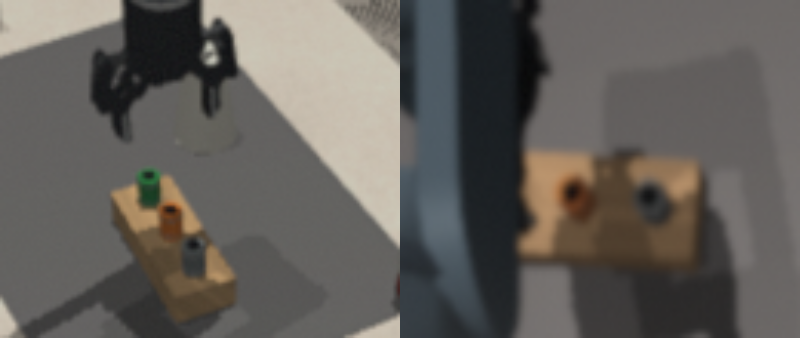

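The fingers straddle the orange head in the side crop, with a finger midpoint near pixel (304,118). The head is at (305,147), straight below. Next I go down and close.

```bash
python3 -m jog '[[[0,0.5,30],[0,0,0],1],[[0,0.5,60],[0,0,0],1],[[0,0.5,80],[0,0,0],1],[[0,0.5,93],[0,0,0],1],[[0,0.5,98],[0,0,0],1],[[0,0.5,98],[0,0,0],1],[[0,0.5,98],[0,0,0],0.5],[[0,0.5,98],[0,0,0],0.3],[[0,0.5,98],[0,0,0],0.1],[[0,0.5,98],[0,0,0],0.1],[[0,0.5,98],[0,0,0],0.1],[[0,0.5,98],[0,0,0],0.1],[[0,0.5,98],[0,0,0],0.1]]'
python3 - <<'E'
from h import *
a,B,o=pose();print(a,o["opening"]*85,o["wrist_force"],o["torque"])
E
```

```text
time_s: 2.45
eef_pos: [0.5383, 0.2105, 0.0604]
eef_rot: [-0.0, 0.727, 0.687, -0.001]
wrist_force: [-0.2, 1.6, -0.6]
opening: 0.101
[0.53830318 0.21052774 0.06041256] 8.571387185436587 [-0.23271951  1.58122325 -0.6153749 ] [ 0.028557    0.00712326 -0.01896784]
```

Run:
```python
from h import *
for n in ("side","top"):
    p,d=camera(n); cv2.imwrite(f"pics/{n}2.png",p[:,:,::-1]); np.save(f"pics/{n}2.npy",d)
s=cv2.imread("pics/side2.png")[100:190,260:370];t=cv2.imread("pics/top2.png")[130:210,190:300]
cv2.imwrite("pics/c2.png",np.hstack([cv2.resize(s,(500,409)),cv2.resize(t,(300,409))]))
```

```text
(no output)
```

View pics/c2.png

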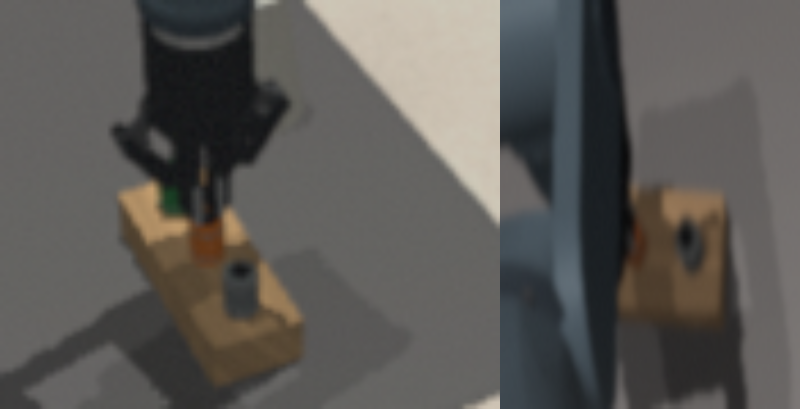

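View larger.

Run:
```python
import cv2,numpy as np
s=cv2.imread("pics/side2.png")[120:170,275:335]
s=np.clip(s.astype(float)*1.6,0,255).astype(np.uint8)
cv2.imwrite("pics/c3.png",cv2.resize(s,None,fx=12,fy=12,interpolation=cv2.INTER_NEAREST))
from h import *
d=np.load("pics/side2.npy")
for uv in ((303,144),(305,143),(309,142),(305,147),(305,152),(306,155),(301,146)):
    print(uv,dep("side",uv,d[uv[1],uv[0]]).round(3))
```

```text
(303, 144) [0.527 0.195 0.108]
(305, 143) [0.544 0.216 0.089]
(309, 142) [0.553 0.205 0.099]
(305, 147) [0.544 0.216 0.072]
(305, 152) [0.533 0.195 0.071]
(306, 155) [0.537 0.197 0.054]
(301, 146) [0.525 0.207 0.091]
```

View pics/c3.png

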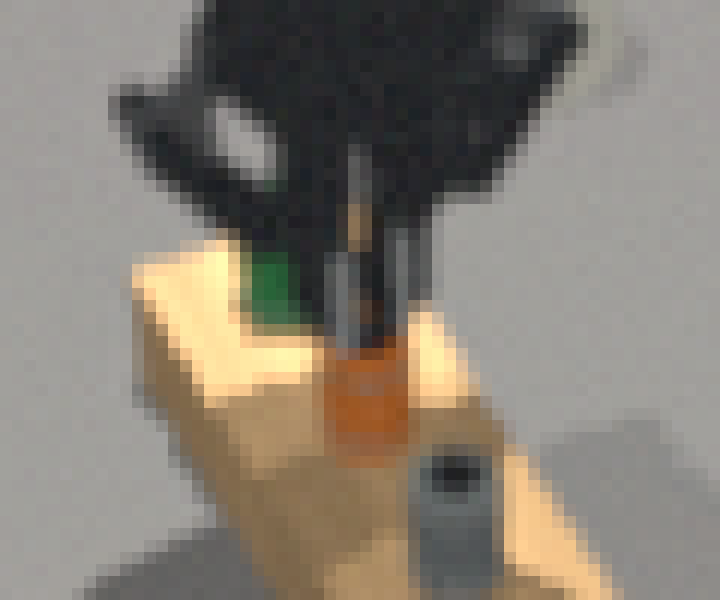

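Run:
```python
import cv2,numpy as np
from h import *
for z in (.144,.157,.17,.18,.19): print(z,onz("side",(304.3,118.3),z).round(3))
s=cv2.imread("pics/side1.png")[80:130,270:335]
s=np.clip(s.astype(float)*1.6,0,255).astype(np.uint8)
cv2.imwrite("pics/c4.png",cv2.resize(s,None,fx=12,fy=12,interpolation=cv2.INTER_NEAREST))
d=np.load("pics/side1.npy")
for uv in ((290,118),(291,121),(318,112),(318,114),(317,108)): print(uv,dep("side",uv,d[uv[1],uv[0]]).round(3))
```

```text
0.144 [0.57  0.269 0.144]
0.157 [0.563 0.255 0.157]
0.17 [0.556 0.24  0.17 ]
0.18 [0.551 0.229 0.18 ]
0.19 [0.546 0.218 0.19 ]
(290, 118) [0.489 0.198 0.227]
(291, 121) [0.492 0.198 0.215]
(318, 112) [0.582 0.194 0.218]
(318, 114) [0.583 0.196 0.209]
(317, 108) [0.583 0.203 0.226]
```

View pics/c4.png

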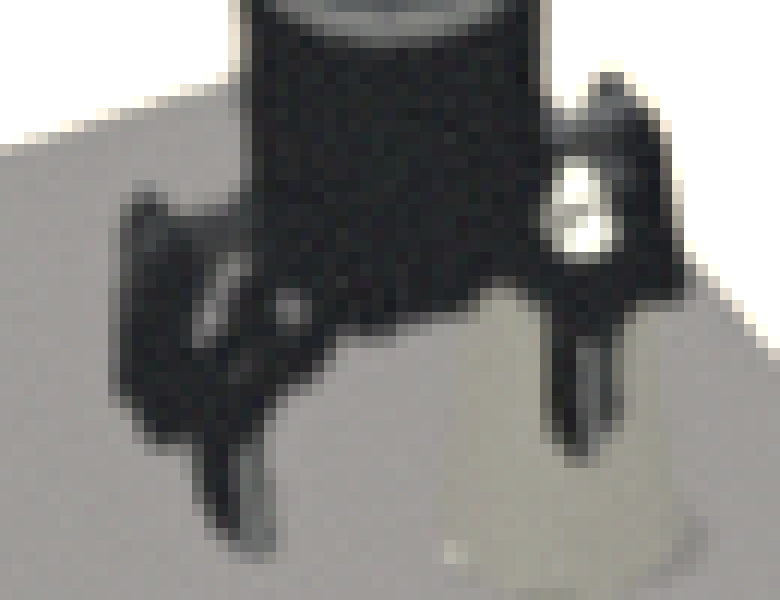

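Run:
```python
from h import *
def ony(n,uv,y):
    o,d=ray(n,uv);return o+d*(y-o[1])/d[1]
print("closed tips",ony("side",(303,148.3),.2).round(3),ony("side",(307.5,147.5),.2).round(3))
print("open tips",ony("side",(290.5,125),.2).round(3),ony("side",(318,117.5),.2).round(3))
d=np.load("pics/side2.npy");np.set_printoptions(linewidth=150)
c=_C["side"];T=np.array(c["world_from_camera"])
for v in range(138,158):
    print(v,[tuple((dep("side",(u,v),d[v,u])*1000).round().astype(int)) if d[v,u]>0 else 0 for u in (302,303,304,305,306,307,308,309)])
```

```text
closed tips [0.529 0.2   0.085] [0.545 0.2   0.082]
open tips [0.49  0.2   0.198] [0.585 0.2   0.191]Traceback (most recent call last):
  File "<stdin>", line 7, in <module>
NameError: name '_C' is not defined
```

Run:
```python
import cv2,numpy as np
from h import *
s=cv2.imread("pics/side0.png")[10:110,120:210]
s=np.clip(s.astype(float)*1.8,0,255).astype(np.uint8)
cv2.imwrite("pics/c5.png",cv2.resize(s,None,fx=6,fy=6,interpolation=cv2.INTER_NEAREST))
d=np.load("pics/side0.npy")
for v in range(40,96,4):
    print(v,[(u,tuple((dep("side",(u,v),d[v,u])*1000).round().astype(int))) for u in range(150,182,4) if d[v,u]>0 and d[v,u]<1.55])
```

```text
40 [(150, (np.int64(197), np.int64(510), np.int64(405))), (154, (np.int64(207), np.int64(505), np.int64(404))), (158, (np.int64(217), np.int64(496), np.int64(406))), (162, (np.int64(228), np.int64(497), np.int64(403))), (166, (np.int64(238), np.int64(492), np.int64(403))), (170, (np.int64(251), np.int64(499), np.int64(395)))]
44 [(150, (np.int64(193), np.int64(504), np.int64(396))), (154, (np.int64(203), np.int64(499), np.int64(396))), (158, (np.int64(213), np.int64(489), np.int64(398))), (162, (np.int64(224), np.int64(490), np.int64(394))), (166, (np.int64(236), np.int64(497), np.int64(388))), (170, (np.int64(247), np.int64(496), np.int64(385))), (174, (np.int64(262), np.int64(517), np.int64(370)))]
48 [(150, (np.int64(191), np.int64(516), np.int64(377))), (154, (np.int64(200), np.int64(500), np.int64(383))), (158, (np.int64(211), np.int64(499), np.int64(381))), (162, (np.int64(221), np.int64(493), np.int64(381))), (166, (np.int64(231), np.int64(485), np.int64(382))), (170, (np.int64(244), np.int64(494), np.int64(373))), (174, (np.int64(257), np.int64(508), np.int64(362)))]
52 [(154
[... 1173 characters left out ...]
p.int64(467), np.int64(324))), (162, (np.int64(198), np.int64(463), np.int64(323))), (166, (np.int64(209), np.int64(461), np.int64(321))), (170, (np.int64(224), np.int64(482), np.int64(304)))]
76 [(162, (np.int64(198), np.int64(487), np.int64(295))), (166, (np.int64(206), np.int64(458), np.int64(310)))]
80 [(162, (np.int64(192), np.int64(465), np.int64(295))), (166, (np.int64(202), np.int64(458), np.int64(296))), (170, (np.int64(217), np.int64(481), np.int64(278)))]
84 [(166, (np.int64(201), np.int64(472), np.int64(274))), (170, (np.int64(214), np.int64(481), np.int64(264)))]
88 [(166, (np.int64(198), np.int64(478), np.int64(256))), (170, (np.int64(210), np.int64(476), np.int64(254)))]
92 []
```

View pics/c5.png

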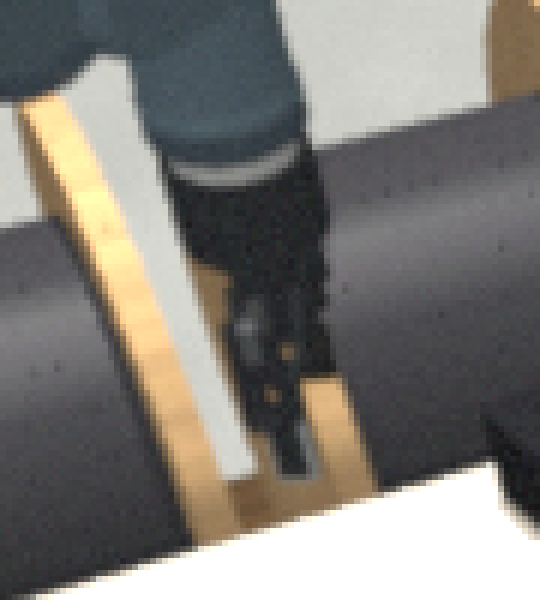

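The fingers closed on air. In the camera the fingertips are about 37 mm nearer the wrist than TCP + tip_extent says: closed at z≈0.084 where 0.046 was expected, and open at z≈0.195. x and y agree. I'll open, go down by the measured difference and close again, watching the forces.

```bash
python3 -m jog '[[[0,0,0],[0,0,0],1],[[0,0,0],[0,0,0],1],[[0,0,0],[0,0,0],1],[[0,0,0],[0,0,0],1],[[0,0,0],[0,0,0],1],[[-1,1,10],[0,0,0],1],[[-1,1,20],[0,0,0],1],[[-1,1,28],[0,0,0],1],[[-1,1,34],[0,0,0],1],[[-1,1,34],[0,0,0],1]]'
python3 - <<'E'
from h import *
p,d=camera("side"); cv2.imwrite("pics/side3.png",p[:,:,::-1]); np.save("pics/side3.npy",d)
s=p[110:170,265:345,::-1];s=np.clip(s.astype(float)*1.6,0,255).astype(np.uint8)
cv2.imwrite("pics/c6.png",cv2.resize(s,None,fx=9,fy=9,interpolation=cv2.INTER_NEAREST))
E
```

```text
time_s: 3.38
eef_pos: [0.5374, 0.2091, 0.0238]
eef_rot: [-0.001, 0.727, 0.687, -0.003]
wrist_force: [-0.6, -0.5, -0.1]
opening: 0.999
```

View pics/c6.png

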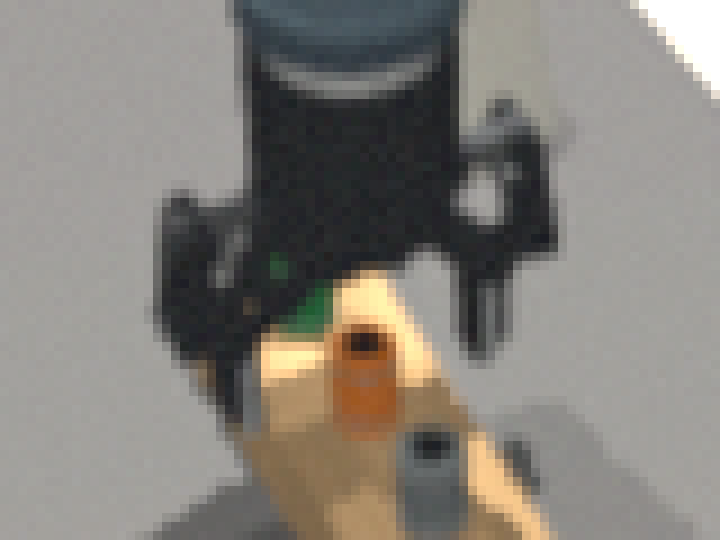

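```bash
python3 -m jog '[[[0,0.5,0],[0,0,0],0.6],[[0,0.5,0],[0,0,0],0.4],[[0,0.5,0],[0,0,0],0.2],[[0,0.5,0],[0,0,0],0.1],[[0,0.5,0],[0,0,0],0],[[0,0.5,0],[0,0,0],0],[[0,0.5,0],[0,0,0],0]]'
python3 - <<'E'
from h import *
a,B,o=pose();print(a,o["opening"]*85,o["wrist_force"],o["torque"])
E
```

```text
time_s: 4.02
eef_pos: [0.5389, 0.2093, 0.0253]
eef_rot: [-0.001, 0.727, 0.687, -0.002]
wrist_force: [0.2, 0.3, 4.5]
opening: 0.285
[0.53887583 0.20931383 0.02534419] 24.2562988581831 [0.17454884 0.3135226  4.50786196] [-0.01977002  0.11038572  0.03974224]
```

Gripped: opening 24 mm on a 26 mm head. Next I lift straight up and check.

```bash
python3 -m jog '[[[0,0,-10],[0,0,0],0],[[0,0,-30],[0,0,0],0],[[0,0,-60],[0,0,0],0],[[0,0,-95],[0,0,0],0],[[0,0,-130],[0,0,0],0],[[0,0,-150],[0,0,0],0],[[0,0,-150],[0,0,0],0],[[0,0,-150],[0,0,0],0]]'
python3 - <<'E'
from h import *
a,B,o=pose();print(a,o["opening"]*85,o["wrist_force"],o["torque"])
for n in ("side","top"):
    p,d=camera(n); cv2.imwrite(f"pics/{n}4.png",p[:,:,::-1]); np.save(f"pics/{n}4.npy",d)
s=cv2.imread("pics/side4.png")[60:190,250:380];s=np.clip(s.astype(float)*1.6,0,255).astype(np.uint8)
cv2.imwrite("pics/c7.png",cv2.resize(s,None,fx=4.6,fy=4.6,interpolation=cv2.INTER_NEAREST))
E
```

```text
time_s: 4.68
eef_pos: [0.5402, 0.2096, 0.1772]
eef_rot: [0.0, 0.727, 0.687, -0.0]
wrist_force: [-0.3, 0.1, -1.4]
opening: 0.288
[0.54018595 0.20964429 0.17718343] 24.522074313158807 [-0.3196344   0.13457756 -1.41676153] [-0.00526907 -0.04029894  0.03151962]
```

View pics/c7.png

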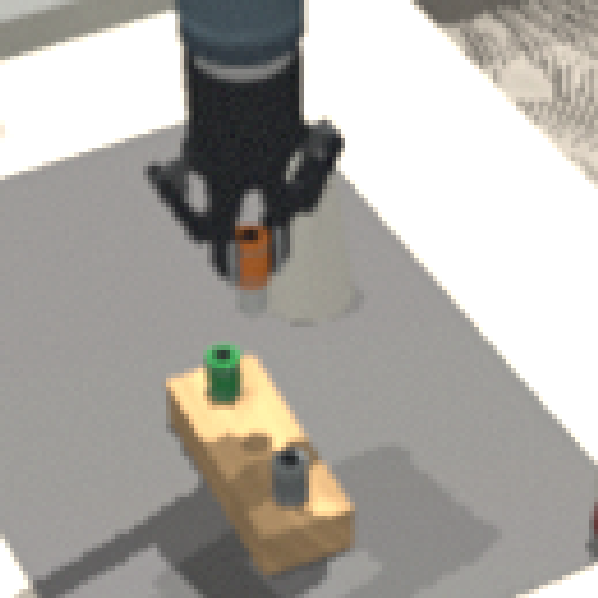

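The side crop shows the orange sleeve held upright in the jaws, with its pocket empty and the green and grey sleeves undisturbed. I measure the held head against the tool, then work out the approach pose above the bore.

```bash
cat >> h.py <<'E'
def orange(n,f,roi):
    I=cv2.imread(f);hsv=cv2.cvtColor(I,cv2.COLOR_BGR2HSV);m=cv2.inRange(hsv,(4,140,70),(15,255,255))
    w=np.zeros_like(m);x0,y0,x1,y1=roi;w[y0:y1,x0:x1]=m[y0:y1,x0:x1]
    cs,_=cv2.findContours(w,cv2.RETR_EXTERNAL,cv2.CHAIN_APPROX_NONE)
    c=max(cs,key=cv2.contourArea);return cv2.contourArea(c),c[:,0].mean(0),cv2.boundingRect(c)
E
python3 - <<'E'
from h import *
print(orange("side","pics/side4.png",(290,90,330,140)))
d=np.load("pics/side4.npy")
for v in range(108,130,2): print(v,[tuple((dep("side",(u,v),d[v,u])*1000).round().astype(int).tolist()) for u in (302,304,306,308) if d[v,u]>0])
go(BORE+SZ*(.100-.0327),JM)
E
```

```text
(34.5, array([305.        , 115.09677419]), (302, 109, 6, 12))
108 [(664, 486, 2), (670, 480, 3), (551, 215, 230), (554, 207, 235)]
110 [(537, 213, 229), (543, 211, 228), (549, 209, 228), (553, 204, 230)]
112 [(535, 210, 224), (539, 204, 227), (546, 203, 225), (552, 202, 224)]
114 [(529, 198, 227), (538, 201, 222), (543, 198, 222), (551, 202, 216)]
116 [(529, 198, 220), (534, 194, 221), (541, 196, 217), (550, 200, 210)]
118 [(528, 197, 213), (535, 196, 211), (541, 194, 210), (552, 205, 198)]
120 [(528, 196, 206), (535, 198, 202), (540, 194, 203), (635, 376, 34)]
122 [(531, 204, 191), (534, 196, 195), (540, 195, 194), (638, 384, 18)]
124 [(531, 205, 183), (534, 196, 188), (542, 198, 184), (634, 376, 16)]
126 [(532, 208, 172), (536, 202, 174), (544, 203, 171), (637, 382, 1)]
128 [(611, 380, 3), (536, 201, 167), (544, 203, 163), (632, 373, 0)]
shift mm [-441.9   17.9   28.5] turn [-0.5251  0.0854 -0.3149] t 4.7833 F [-1.7  0.5 -1.9] open 0.285 q [ 0.17  0.23  1.63 -0.    1.29  0.22]
```

```bash
python3 -m jog '[[[-20,0,0],[0,0,0],0],[[-58,0,0],[0,0,0],0],[[-96,1,0],[-0.05,0.008,-0.03],0],[[-134,2,0],[-0.12,0.02,-0.07],0],[[-172,4,0],[-0.2,0.033,-0.12],0],[[-210,6,0],[-0.28,0.045,-0.17],0],[[-248,8,3],[-0.36,0.058,-0.216],0],[[-286,10,6],[-0.43,0.07,-0.258],0],[[-324,12,10],[-0.49,0.08,-0.294],0],[[-362,14,15],[-0.525,0.085,-0.315],0],[[-400,16,22],[-0.525,0.085,-0.315],0],[[-428,17,27],[-0.525,0.085,-0.315],0],[[-442,18,28],[-0.525,0.085,-0.315],0],[[-442,18,28],[-0.525,0.085,-0.315],0],[[-442,18,28],[-0.525,0.085,-0.315],0],[[-442,18,28],[-0.525,0.085,-0.315],0]]'
python3 - <<'E'
from h import *
go(BORE+SZ*(.100-.0327),JM)
for n in ("side","top"):
    p,d=camera(n); cv2.imwrite(f"pics/{n}5.png",p[:,:,::-1]); np.save(f"pics/{n}5.npy",d)
s=cv2.imread("pics/side5.png")[150:280,320:430];t=cv2.imread("pics/top5.png")[110:220,320:430]
a=np.hstack([cv2.resize(s,(400,473),interpolation=cv2.INTER_CUBIC),cv2.resize(t,(400,473),interpolation=cv2.INTER_CUBIC)])
cv2.imwrite("pics/c8.png",np.clip(a.astype(float)*1.4,0,255).astype(np.uint8))
E
```

```text
time_s: 6.12
eef_pos: [0.5297, -0.2319, 0.1448]
eef_rot: [0.155, 0.587, 0.767, 0.206]
wrist_force: [0.2, -0.1, -0.5]
opening: 0.287
shift mm [-1.3  1.3 -0.9] turn [-0.0019 -0.0029 -0.0024] t 6.1167 F [ 0.2 -0.1 -0.5] open 0.287 q [-0.91  0.06  1.99  0.59  0.97 -1.48]
```

View pics/c8.png

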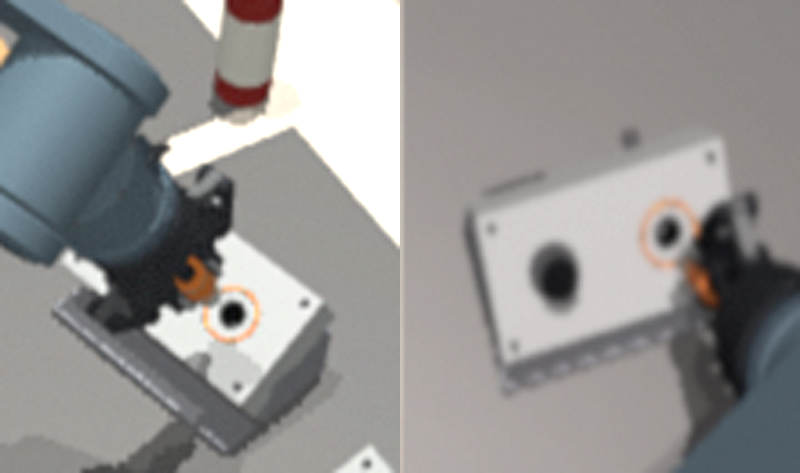

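```bash
cat >> h.py <<'E'
def proj(n,p):
    c=_C[n];T=np.linalg.inv(np.array(c["world_from_camera"]));q=T[:3,:3]@np.array(p)+T[:3,3]
    return np.array([c["fx"]*q[0]/q[2]+c["cx"],c["fy"]*q[1]/q[2]+c["cy"]])
E
python3 - <<'E'
from h import *
import h
a,B,o=pose();z=B[:,2]
H={"toolhyp":a-.0327*z,"worldhyp":a+[0,0,.0327]}
for k,Hh in H.items():
    for n in ("side","top"):
        print(k,n,"head",proj(n,Hh).round(1),"headtop",proj(n,Hh-.018*z).round(1),"shoulder",proj(n,Hh+.018*z).round(1),"foot",proj(n,Hh+.046*z).round(1))
print(proj("side",BORE),proj("top",BORE))
out=[]
for n,(x,y) in {"side":(360,205),"top":(385,160)}.items():
    I=cv2.imread(f"pics/{n}5.png")[y:y+45,x:x+40]
    out.append(cv2.resize(I,None,fx=10,fy=10,interpolation=cv2.INTER_NEAREST))
cv2.imwrite("pics/c9.png",np.clip(np.hstack(out).astype(float)*1.4,0,255).astype(np.uint8))
E
```

```text
toolhyp side head [372.2 226. ] headtop [370.3 224.1] shoulder [374.1 227.8] foot [377.  230.6]
toolhyp top head [404.9 173. ] headtop [407.3 174.9] shoulder [402.5 171.2] foot [399.1 168.6]
worldhyp side head [376.6 221.5] headtop [374.7 219.6] shoulder [378.5 223.4] foot [381.2 226.2]
worldhyp top head [403.2 166.5] headtop [405.6 168.2] shoulder [400.9 164.8] foot [397.4 162.3]
[382.74617491 235.96370947] [393.63291523 163.56974135]
```

View pics/c9.png

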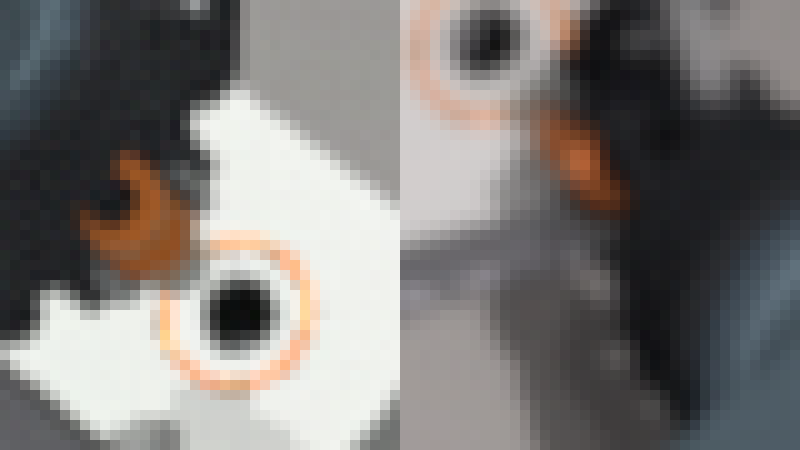

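The tool-frame offset is confirmed: the head top is seen at (371,224) in the side view, against a predicted (370.3,224.1). Bringing the foot to about 5 mm above the bore mouth and rechecking.

```bash
python3 -m jog '[[[-1,1,10],[-0.002,-0.003,-0.002],0],[[-1,1,25],[-0.002,-0.003,-0.002],0],[[-1,1,38],[-0.002,-0.003,-0.002],0],[[-1,1,46],[-0.002,-0.003,-0.002],0],[[-1,1,48],[-0.002,-0.003,-0.002],0],[[-1,1,48],[-0.002,-0.003,-0.002],0],[[-1,1,48],[-0.002,-0.003,-0.002],0]]'
python3 - <<'E'
from h import *
go(BORE+SZ*(.051-.0327),JM)
a,B,o=pose();z=B[:,2];Hh=a-.0327*z
out=[]
for n,(x,y) in {"side":(365,212),"top":(378,145)}.items():
    p,d=camera(n); cv2.imwrite(f"pics/{n}6.png",p[:,:,::-1]); np.save(f"pics/{n}6.npy",d)
    print(n,"head",proj(n,Hh).round(1),"headtop",proj(n,Hh-.018*z).round(1),"shoulder",proj(n,Hh+.018*z).round(1),"foot",proj(n,Hh+.046*z).round(1))
    out.append(cv2.resize(p[y:y+40,x:x+40,::-1],None,fx=10,fy=10,interpolation=cv2.INTER_NEAREST))
cv2.imwrite("pics/c10.png",np.clip(np.hstack(out).astype(float)*1.4,0,255).astype(np.uint8))
E
```

```text
time_s: 6.8
eef_pos: [0.5548, -0.2249, 0.105]
eef_rot: [0.158, 0.585, 0.768, 0.206]
wrist_force: [0.2, -0.7, -1.1]
opening: 0.286
shift mm [-1.4 -1.3  0.6] turn [0.0011 0.0005 0.0032] t 6.8 F [ 0.2 -0.7 -1.1] open 0.286 q [-0.85  0.16  1.97  0.63  0.86 -1.51]
side head [377.6 230.5] headtop [375.8 228.7] shoulder [379.4 232.2] foot [382.1 234.8]
top head [398.9 167.8] headtop [401.1 169.6] shoulder [396.8 166.2] foot [393.7 163.7]
```

View pics/c10.png

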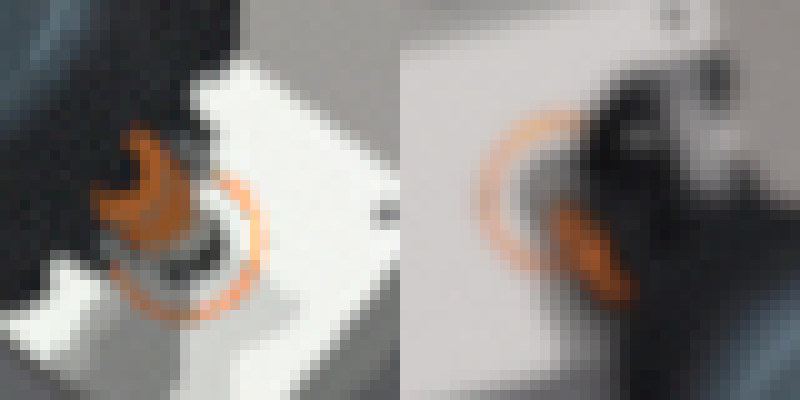

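```bash
python3 -m jog '[[[-1,-1,1],[0,0,0],0],[[-1,-1,3],[0,0,0],0],[[-1,-1,6],[0,0,0],0],[[-1,-1,8],[0,0,0],0],[[-1,-1,8],[0,0,0],0],[[-1,-1,8],[0,0,0],0]]'
python3 - <<'E'
from h import *
go(BORE+SZ*(.043-.0327),JM)
a,B,o=pose();print("tool F",(B.T@o["wrist_force"]).round(1),"T",(B.T@o["torque"]).round(2))
E
```

```text
time_s: 7.4
eef_pos: [0.558, -0.2256, 0.0977]
eef_rot: [0.158, 0.586, 0.768, 0.206]
wrist_force: [0.7, 1.2, -0.7]
opening: 0.287
shift mm [ 0.1 -0.2  0.8] turn [0.0012 0.001  0.0028] t 7.4 F [ 0.7  1.2 -0.7] open 0.287 q [-0.85  0.18  1.97  0.64  0.85 -1.52]
tool F [1.  0.5 1.1] T [ 0.3  -0.05  0.04]
```

```bash
python3 -m jog '[[[0,0,2],[0,0,0],0],[[0,0,4],[0,0,0],0],[[0,0,6],[0,0,0],0],[[0,0,8],[0,0,0],0],[[0,0,8],[0,0,0],0]]'
python3 - <<'E'
from h import *
go(BORE+SZ*(.035-.0327),JM)
a,B,o=pose();print("tool F",(B.T@o["wrist_force"]).round(1),"T",(B.T@o["torque"]).round(2))
E
```

```text
time_s: 7.82
eef_pos: [0.5618, -0.2243, 0.0903]
eef_rot: [0.158, 0.586, 0.768, 0.206]
wrist_force: [0.5, -0.4, -0.8]
opening: 0.288
shift mm [-0.2  0.1  0.3] turn [0.0009 0.0005 0.0026] t 7.8167 F [ 0.5 -0.4 -0.8] open 0.288 q [-0.84  0.2   1.96  0.65  0.83 -1.52]
tool F [-0.5 -0.1  0.9] T [ 0.32  0.01 -0.01]
```

```bash
python3 -m jog '[[[0,0,3],[0,0,0],0],[[0,0,6],[0,0,0],0],[[0,0,9],[0,0,0],0],[[0,0,12],[0,0,0],0],[[0,0,12],[0,0,0],0]]'
python3 - <<'E'
from h import *
go(BORE+SZ*(.018-.0327),JM)
a,B,o=pose();z=B[:,2];Hh=a-.0327*z;print("tool F",(B.T@o["wrist_force"]).round(1),"T",(B.T@o["torque"]).round(2))
out=[]
for n,(x,y) in {"side":(365,212),"top":(378,145)}.items():
    p,d=camera(n); cv2.imwrite(f"pics/{n}7.png",p[:,:,::-1]); np.save(f"pics/{n}7.npy",d)
    print(n,"headtop",proj(n,Hh-.018*z).round(1),"shoulder",proj(n,Hh+.018*z).round(1))
    out.append(cv2.resize(p[y:y+40,x:x+40,::-1],None,fx=10,fy=10,interpolation=cv2.INTER_NEAREST))
cv2.imwrite("pics/c11.png",np.clip(np.hstack(out).astype(float)*1.4,0,255).astype(np.uint8))
E
```

```text
time_s: 8.23
eef_pos: [0.5677, -0.2225, 0.0793]
eef_rot: [0.158, 0.586, 0.768, 0.206]
wrist_force: [0.0, -1.4, -1.3]
opening: 0.284
shift mm [-0.4  0.2  4.8] turn [ 0.0007 -0.      0.0024] t 8.2333 F [ 0.  -1.4 -1.3] open 0.284 q [-0.83  0.23  1.96  0.66  0.81 -1.53]
tool F [-1.4 -1.   0.9] T [ 0.3  -0.06 -0.01]
side headtop [378.6 232.2] shoulder [382.1 235.5]
top headtop [398.1 167.3] shoulder [394.  164.1]
```

View pics/c11.png

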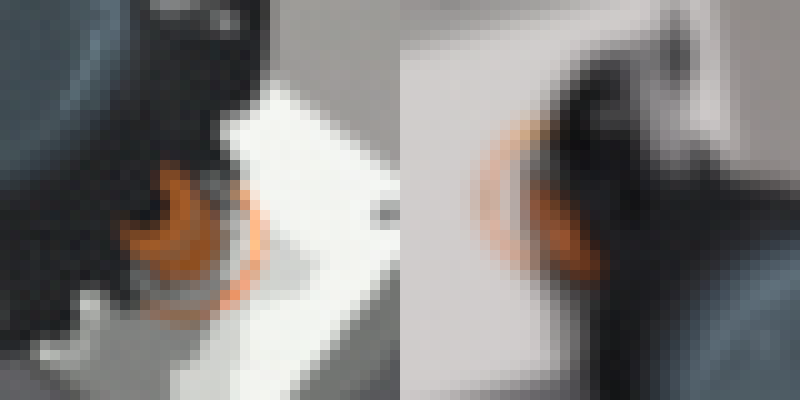

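The sleeve is sliding in without force and about 5 mm remains. Next I seat it.

```bash
python3 -m jog '[[[0,0,2],[0,0,0],0],[[0,0,4],[0,0,0],0],[[0,0,5],[0,0,0],0],[[0,0,5],[0,0,0],0]]'
python3 - <<'E'
from h import *
go(BORE+SZ*(.018-.0327),JM)
a,B,o=pose();print("tool F",(B.T@o["wrist_force"]).round(1),"T",(B.T@o["torque"]).round(2))
E
```

```text
time_s: 8.67
eef_pos: [0.5701, -0.2218, 0.0753]
eef_rot: [0.158, 0.586, 0.768, 0.206]
wrist_force: [-0.8, -1.0, -1.3]
opening: 0.286
shift mm [-0.4  0.1  0.1] turn [ 0.0006 -0.0002  0.0027] t 8.6667 F [-0.8 -1.  -1.3] open 0.286 q [-0.82  0.24  1.96  0.67  0.8  -1.53]
tool F [-0.8 -1.6  0.6] T [0.29 0.05 0.04]
```

No contact yet, so I press on in small steps.

```bash
python3 -m jog '[[[0,0,1],[0,0,0],0],[[0,0,2],[0,0,0],0],[[0,0,2],[0,0,0],0]]'; python3 -m jog '[[[0,0,1],[0,0,0],0],[[0,0,2],[0,0,0],0],[[0,0,2],[0,0,0],0]]'
```

```text
time_s: 8.92
eef_pos: [0.5703, -0.2219, 0.0751]
eef_rot: [0.157, 0.585, 0.769, 0.206]
wrist_force: [-22.3, 1.2, 23.4]
opening: 0.285
time_s: 9.17
eef_pos: [0.5704, -0.2219, 0.0751]
eef_rot: [0.157, 0.584, 0.769, 0.205]
wrist_force: [-26.0, 1.7, 25.8]
opening: 0.285
```

Contact at ~33 N with the shoulder at its expected depth, so it is seated. I ease off, open and back away along the axis.

```bash
python3 -m jog '[[[0,0,-0.2],[0,0,0],0],[[0,0,-0.2],[0,0,0],0.5],[[0,0,-0.2],[0,0,0],1],[[0,0,-0.2],[0,0,0],1],[[0,0,-0.2],[0,0,0],1],[[0,0,-0.2],[0,0,0],1],[[0,0,-0.2],[0,0,0],1],[[0,0,-15],[0,0,0],1],[[0,0,-40],[0,0,0],1],[[0,0,-75],[0,0,0],1],[[0,0,-100],[0,0,0],1],[[0,0,-100],[0,0,0],1],[[0,0,-100],[0,0,0],1]]'
python3 - <<'E'
from h import *
out=[]
for n,(x,y) in {"side":(330,190),"top":(330,120)}.items():
    p,d=camera(n); cv2.imwrite(f"pics/{n}8.png",p[:,:,::-1]); np.save(f"pics/{n}8.npy",d)
    print(n,"exp headtop",proj(n,BORE+.036*SZ).round(1),"plunger exp",proj(n,BORE+.09*SY+.024*SZ).round(1))
    out.append(cv2.resize(p[y:y+80,x:x+90,::-1],(400,355),interpolation=cv2.INTER_NEAREST))
cv2.imwrite("pics/c12.png",np.clip(np.hstack(out).astype(float)*1.4,0,255).astype(np.uint8))
E
```

```text
time_s: 10.25
eef_pos: [0.5225, -0.2364, 0.1633]
eef_rot: [0.159, 0.584, 0.769, 0.205]
wrist_force: [0.3, -1.1, -0.5]
opening: 0.999
side exp headtop [379.3 232.6] plunger exp [356.7 215.1]
top exp headtop [397.7 166.7] plunger exp [364.  174.5]
```

View pics/c12.png

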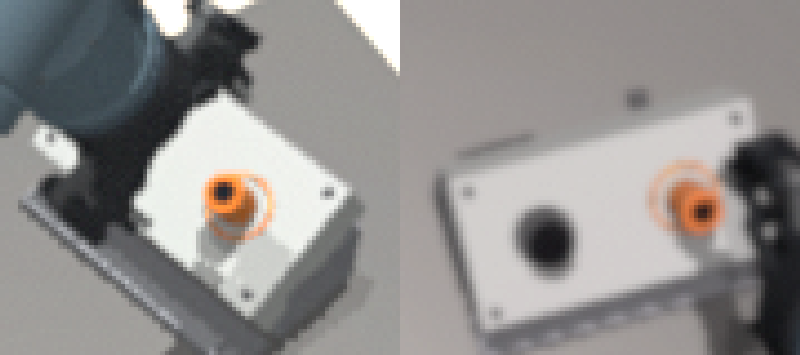

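The sleeve is home: head top at (379.5,232.5) in the side view and (397.7,166.8) in the top view, matching the home predictions of (379.3,232.6) and (397.7,166.7). Next the plunger, with the jaws shut.

Run:
```python
from h import *
P=BORE+.09*SY+.024*SZ
go(P+SZ*(.025-.023),JM)
for n,r in {"side":(345,200,370,225),"top":(350,160,376,188)}.items():
    I=cv2.cvtColor(cv2.imread(f"pics/{n}0.png"),cv2.COLOR_BGR2GRAY)[r[1]:r[3],r[0]:r[2]]
    ys,xs=np.nonzero(I<45);print(n,len(xs),xs.mean()+r[0],ys.mean()+r[1],"exp head centre",proj(n,P-.003*SZ))
```

```text
shift mm [89.3  1.  58.7] turn [-0.0007 -0.0026  0.0062] t 10.35 F [0.2 0.3 0.4] open 0.999 q [-0.92  0.03  1.99  0.58  1.   -1.48]
side 80 358.025 217.1 exp head centre [356.98506389 215.45374496]
top 90 362.75555555555553 174.03333333333333 exp head centre [363.74952983 174.17461935]
```

```bash
python3 -m jog '[[[25,0,0],[0,0,0],0.5],[[60,1,0],[0,0,0],0],[[89,1,10],[0,0,0],0],[[89,1,30],[0,0,0],0],[[89,1,48],[0,0,0.006],0],[[89,1,57],[0,0,0.006],0],[[89,1,58],[0,0,0.006],0],[[89,1,58],[0,0,0.006],0]]'
python3 - <<'E'
from h import *
P=BORE+.09*SY+.024*SZ
go(P+SZ*(.005-.023),JM)
out=[]
for n,(x,y) in {"side":(320,180),"top":(330,130)}.items():
    p,d=camera(n); cv2.imwrite(f"pics/{n}9.png",p[:,:,::-1]); np.save(f"pics/{n}9.npy",d)
    out.append(cv2.resize(p[y:y+60,x:x+70,::-1],(400,343),interpolation=cv2.INTER_NEAREST))
cv2.imwrite("pics/c13.png",np.clip(np.hstack(out).astype(float)*1.8,0,255).astype(np.uint8))
E
```

```text
time_s: 11.02
eef_pos: [0.5264, -0.1403, 0.1099]
eef_rot: [0.155, 0.586, 0.768, 0.206]
wrist_force: [0.4, -0.2, 0.1]
opening: 0.0
shift mm [-0.6  0.8 19.7] turn [-0.0022 -0.0052 -0.0003] t 11.0167 F [ 0.4 -0.2  0.1] open 0.0 q [-0.76  0.01  2.13  0.62  0.83 -1.42]
```

View pics/c13.png

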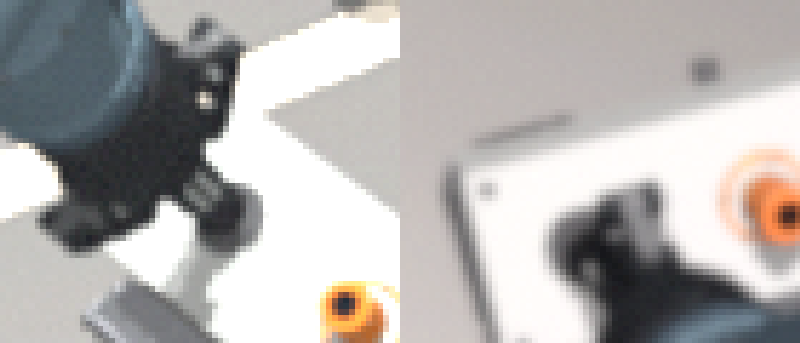

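The shut fingers line up with the plunger in both crops. I press in steps and read the force.

```bash
python3 -m jog '[[[0,0,8],[0,0,0],0],[[0,0,15],[0,0,0],0],[[0,0,20],[0,0,0],0],[[0,0,20],[0,0,0],0]]';python3 -m jog '[[[0,0,3],[0,0,0],0],[[0,0,5],[0,0,0],0],[[0,0,5],[0,0,0],0]]';python3 -m jog '[[[0,0,3],[0,0,0],0],[[0,0,5],[0,0,0],0],[[0,0,5],[0,0,0],0]]'
```

```text
time_s: 11.45
eef_pos: [0.5363, -0.1383, 0.0928]
eef_rot: [0.155, 0.587, 0.768, 0.206]
wrist_force: [-0.8, -0.1, -0.1]
opening: -0.004
time_s: 11.7
eef_pos: [0.539, -0.1377, 0.0885]
eef_rot: [0.155, 0.587, 0.768, 0.206]
wrist_force: [-2.9, -0.5, 3.9]
opening: -0.0
time_s: 11.95
eef_pos: [0.5415, -0.137, 0.0842]
eef_rot: [0.155, 0.587, 0.768, 0.206]
wrist_force: [-4.8, 0.7, 6.2]
opening: 0.004
```

```bash
python3 -m jog '[[[0,0,2],[0,0,0],0],[[0,0,3],[0,0,0],0],[[0,0,3],[0,0,0],0]]';python3 -m jog '[[[0,0,1],[0,0,0],0],[[0,0,1],[0,0,0],0]]'
```

```text
time_s: 12.2
eef_pos: [0.5424, -0.1369, 0.0831]
eef_rot: [0.155, 0.585, 0.769, 0.206]
wrist_force: [-30.3, 0.5, 32.9]
opening: 0.002
time_s: 12.37
eef_pos: [0.5422, -0.1369, 0.0832]
eef_rot: [0.155, 0.585, 0.769, 0.206]
wrist_force: [-22.5, -1.0, 23.2]
opening: -0.0
```

At the stop: the force jumps to about 32–45 N and the tool no longer advances. I hold and check the sleeve.

```bash
python3 -m jog '[[[0,0,0.3],[0,0,0],0],[[0,0,0.3],[0,0,0],0],[[0,0,0.3],[0,0,0],0],[[0,0,0.3],[0,0,0],0],[[0,0,0.3],[0,0,0],0],[[0,0,0.3],[0,0,0],0]]'
python3 - <<'E'
from h import *
out=[]
for n,(x,y) in {"side":(320,180),"top":(330,130)}.items():
    p,d=camera(n); cv2.imwrite(f"pics/{n}10.png",p[:,:,::-1])
    out.append(cv2.resize(p[y:y+60,x:x+70,::-1],(400,343),interpolation=cv2.INTER_NEAREST))
cv2.imwrite("pics/c14.png",np.clip(np.hstack(out).astype(float)*1.8,0,255).astype(np.uint8))
E
```

```text
time_s: 12.87
eef_pos: [0.5421, -0.1369, 0.0833]
eef_rot: [0.155, 0.585, 0.769, 0.206]
wrist_force: [-12.3, -0.5, 13.2]
opening: 0.001
```

View pics/c14.png

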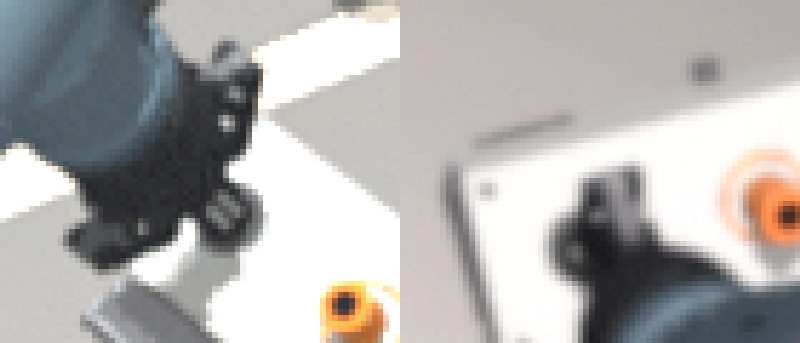

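The plunger head is down near the deck under the fingers, and the sleeve is unmoved. Next I let it spring back and withdraw.

```bash
python3 -m jog '[[[0,0,-3],[0,0,0],0],[[0,0,-8],[0,0,0],0],[[0,0,-14],[0,0,0],0],[[0,0,-35],[0,0,0],0],[[0,0,-70],[0,0,0],0],[[0,0,-105],[0,0,0],0],[[0,0,-140],[0,0,0],0],[[0,0,-150],[0,0,0],0],[[0,0,-150],[0,0,0],0],[[0,0,-150],[0,0,0],0],[[0,0,-150],[0,0,0],0]]'
python3 - <<'E'
from h import *
print(get_obs()["wrist_force"])
for n in ("side","top"):
    p,d=camera(n); cv2.imwrite(f"pics/{n}11.png",p[:,:,::-1]);np.save(f"pics/{n}11.npy",d)
    r={"side":(345,200,370,225),"top":(350,160,376,188)}[n]
    for k in (0,11):
        I=cv2.cvtColor(cv2.imread(f"pics/{n}{k}.png"),cv2.COLOR_BGR2GRAY)[r[1]:r[3],r[0]:r[2]]
        ys,xs=np.nonzero(I<45);print(n,k,len(xs),xs.mean()+r[0],ys.mean()+r[1])
s=cv2.imread("pics/side11.png")[80:280,270:430];t=cv2.imread("pics/top11.png")[70:230,150:430]
cv2.imwrite("pics/c15.png",np.hstack([cv2.resize(s,(320,400)),cv2.resize(t,(480,400))]))
E
```

```text
time_s: 13.88
eef_pos: [0.4699, -0.1566, 0.2121]
eef_rot: [0.154, 0.585, 0.769, 0.206]
wrist_force: [0.2, 0.5, 0.3]
opening: -0.001
[0.15011624 0.47219535 0.33370941]
side 0 80 358.025 217.1
side 11 71 357.9577464788732 216.7887323943662
top 0 90 362.75555555555553 174.03333333333333
top 11 75 362.94666666666666 174.34666666666666
```

View pics/c15.png

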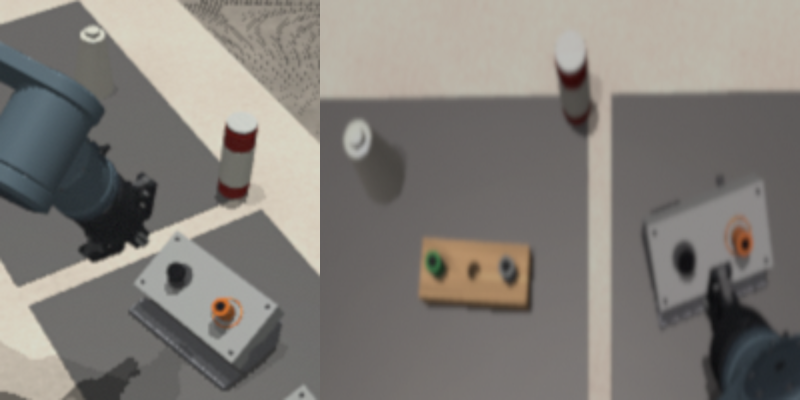

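The plunger is back at its original pixel position, the sleeve is home, the green and grey sleeves, can and cone are where they began, and the arm is clear.

```bash
python3 -c "
from bench import *
print(hand_in())"
```

```text
the job is handed in; nothing more can be done
None
```

The orange sleeve is fully home in the bore of the leftmost jig and released, and the plunger was pressed to its stop and sprang back up. I handed the job in at about 14 s; no verdict is reported.

**What I did:** I lifted the orange sleeve from the middle pocket and slid it in chamfered end first. It met almost no force until the shoulder seated at about 33 N. I then pressed the plunger with the jaws shut for over 0.5 s, at about 18–45 N against the stop.

**Last checks:**
- **Sleeve:** after release, the head top was within 0.3 pixels (under 1 mm) of the predicted home position in both cameras. It looked unchanged after the plunger press.
- **Plunger:** it was back within about 0.4 pixels of its starting position.
- **Bystanders:** the green and grey sleeves, the can and the cone looked upright and unmoved. I judged this by eye, not by measurement.
- **Robot:** the arm was clear of everything, with wrist force near zero.

**What failed or disagreed:**
- **First grasp:** it closed on air. The fingertips are about 37 mm nearer the wrist than the reported tool position and `tip_extent` imply. I measured that offset in the images, checked it again with the tool tilted, and used it for every later move.
- **Gripper reading:** the opening read about 24 mm on the 26 mm head.

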